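# Draw the lint roller out of the half-covered trough

### The job

The lint roller lies in the grey tool trough, and the gap between the trough's two covers is shorter than the roller. Tilt it and draw it out end first through the gap, without forcing it against the trough and without disturbing the tall spray can, the tape measure or the thread spool on the board. Finish while still holding it in the gripper, motionless and with the whole of it well clear above the trough.

Things in the scene. Friction and masses are not known exactly. Their poses are not given: they have to be found in the camera images.
- trough: grey sheet-metal trough, fixed. Outside 136 (its x) x 300 (its y) x 85 mm high; walls and floor 5 mm (inside 126 x 290, inner floor at z = 5). Fixed covers 4 mm thick (z = 81 to 85) close the top but for a middle gap, y = -67 to +67 mm, full width, where the side walls are cut down to 50 mm. Origin: centre of the underside; y along its length
- lint_roller: lint roller, 177 mm long, about 0.09 kg, lying along the trough on its floor (its y near the trough's y), both ends under the covers. Origin: mid-length, 19 mm below its long axis. Pale cylinder 38 mm thick from its y = +8 to +88 mm; blue handle up to 24 mm thick from y = -88 to +8, both on the axis x = 0, z = 19 mm
- handle_end (a point): centre of the free end of the lint roller's handle, on the long axis
- roller_end (a point): centre of the free end face of the lint roller's pale cylinder, on the long axis
- spot_can: bystander: tall aerosol can, 59 mm diameter, 198 mm high, standing; origin: centre of its underside
- tape_measure: bystander: rolled tape measure, 53 x 54 x 19 mm, lying flat; origin: centre of its underside
- spool_navy: bystander: thread spool, 44 mm diameter, 60 mm high, standing; origin: centre of its underside

How it is judged (in metres and radians):
At the end, for the whole second after the job is handed in: The lint roller is held between the fingers (over 2 N), at rest (under 0.03 m/s and 0.3 rad/s), not touching the trough, and the middles of both its ends are more than 135 mm above the work surface (about 30 mm of air above the covers) (height (world z) of each of handle_end, roller_end above 0.135 m and contact force between the fingers and lint_roller above 2 N and contact force between lint_roller and trough below 0.05 N and linear speed of lint_roller below 0.03 m/s and angular speed of lint_roller below 0.3 rad/s); the arm keeps its last pose, push and grip.
It fails at once if the lint roller is forced against the trough (over 15 N) (contact force between lint_roller and trough above 15 N).
It fails at once if the tall can, the tape measure or the spool is shifted by more than 30 mm (distance of any of spot_can, tape_measure, spool_navy from where it was at the start of the episode above 0.03 m).
It also fails if it takes over 42 s, if anything falls off the work surface, if the arm or the gripper's body presses on something with over 40 N, if the wrist force passes 120 N, or if a joint passes its speed limit or range.

### The arm

A 6-joint arm with a two-finger parallel gripper is mounted at the origin on the work surface; the furniture and walls round the work are solid. World frame = base frame: x ahead of the robot, y to its left, z up, the work surface at z = 0. Lengths are in m, angles in degrees, forces in N, time in s.
With the tool pointing down it reaches from about 0.325 to 0.875 m from the base axis. Payload 4.4 kg.
Tool frame: the origin (TCP) lies at the very end of the fingers, on their centre line; the grasp point (between the pads) lies 19 mm behind it (bot.tcp_to_grasp is the distance from the TCP to the grasp point, in m); z points along the fingers, y is the line along which they close (so a half turn about z gives the same grasp; the last joint's range is limited). The gripper opens to 85 mm and grips with 20 to 120 N. Pads are 22 mm wide; open, the fingers measure 114 mm over their backs; the gripper's body (76 mm by 85 mm) begins 54 mm behind the grasp point. The pads swing forward as they close: fully open they stand 13 mm farther back than shut.
Start: joints at [-75.315, 11.837, 88.321, -0, 79.842, -8.623], TCP at [0.227, -0.528, 0.231] pointing down, gripper open.
Joint ranges: [-156.59, 156.59], [-49.26, 127.26], [12.9, 141.05], [-63.56, 243.56], [4.71, 150.69], [-161.64, 161.64]. Speed limits (degrees/s): [159.86, 159.86, 180, 180, 180, 180].

### API

Orientations are given as [roll, pitch, yaw] about the fixed x, y, z axes, in that order (R = Rz(yaw) Ry(pitch) Rx(roll)).
In Python, from plant import monitor, viewer, bot gives the robot as it stands. The module is installed in compiled form; this text tells all that it offers.
- The arm moves only by the tool jog_arm, never from a script. Its argument "deltas" is a list that holds one entry, the list of rows, each a list of 6 numbers: the shift along the tool's x, y, z in cm, then the turn, a rotation vector about the tool's x, y, z in degrees. A call has exactly 8 rows; each row shifts and turns the commanded pose from where the row before left it, along the tool's axes as they then stand; what a row does not reach is not made up. A row lasts 1/8 s, in which the tool goes at most 62.5 mm and 10.7 degrees, less where a joint would pass 70% of its speed; a pose out of reach is approached as far as the arm can. A call is refused whole if a number of a shift passes 6.25 or a number of a turn 10.7, either way. A call with a gripper value outside its range is refused whole. "gripper" is the closure, from -1 (fully open) to 1 (shut), set as the call begins (left out, the last holds). The fingers move at their own pace and stop on an object; the grip force is fixed at half the most. Time passes only in rows, so rows that do not move let the fingers close, or fill a call up. It gives the time, the measured TCP pose, the force, the opening and the grip force at its end, in the units of the state.
- monitor.get_state(): the state, without advancing time (a new reading comes with each control period).
- viewer.capture(name): name is "scene" or "side" or "wrist"; returns the picture (480x640x3 uint8, red, green, blue); there is no depth.
- viewer.camera_info(name): a dict with "intrinsics" (3x3 intrinsics, pixels), "R" (3x3) and "t" (3): a world point X has camera coordinates R X + t. Camera axes: x right, y down, z forward; pixel columns grow to the right and rows downward; lengths in m; the calibration is good to about 2 mm. A picture is of the moment at which its call begins: read the wrist's pose just before it. camera_info takes no time and is no camera call; for the wrist camera it gives the pose at the moment of the call.
- bot.job_done(): hands the job in; it is judged then, once.
The state is a dict: "t": time; "joint_positions": joint angles; "qvel": joint speeds; "effort": joint torques, N m; "position": TCP position; "eef_rot": TCP orientation; "wrist_force": force on the tool from outside, world axes, zero at the start; "wrist_torque": the same for the moment, N m; "gripper_width": opening from 0.0 (shut) to 1.0 (fully open); "finger_force": force on a finger pad.
Only numpy, scipy, OpenCV 4.12 (cv2) and the standard library are available. Lean on these libraries where they do the work, as an engineer would, in place of code of your own. Each camera call takes 0.05 s, during which the arm holds its last target. There are 200 camera calls.

## Working session

There is one attempt and no reset: what is moved stays moved. The work goes in short steps, Python scripts to look and compute and a tool call to move; the robot and the scene stay as the last step left them, time stands still between calls to the robot, and variables do not carry over. Pictures are saved under pics/ and viewed, at most 10 in all, crops included, and the job is handed in when it is done.

Besides the shell and the picture viewer there is one more tool, called after "Emit:" as a command line: name --argument value ..., lists and objects as JSON in quotes. jog_arm: Moves the arm, as the interface text tells. Its arguments: {"type":"object","properties":{"deltas":{"type":"array","items":{"type":"array","items":{"type":"array","items":{"type":"number"}}}},"gripper":{"type":"number"}},"required":["deltas"]}

```bash
mkdir -p pics
python3 - <<'E'
from plant import monitor, viewer, bot
import cv2
for n in ("scene","side"):
    im=viewer.capture(n); cv2.imwrite(f"pics/{n}0.png",im[:,:,::-1])
    c=viewer.camera_info(n); print(n,c)
s=monitor.get_state(); print(s['t'],s['position'],s['eef_rot'],bot.tcp_to_grasp)
E
```

```text
scene {'intrinsics': array([[550.0539645 ,   0.        , 324.88924596],
       [  0.        , 550.0539645 , 240.22935785],
       [  0.        ,   0.        ,   1.        ]]), 'R': array([[-0.92623305, -0.37687755,  0.00745942],
       [-0.28946171,  0.69844086, -0.65451683],
       [ 0.24146273, -0.60839434, -0.75601063]]), 't': array([0.47426407, 0.14906311, 0.82150743])}
side {'intrinsics': array([[530.17372303,   0.        , 320.4471051 ],
       [  0.        , 530.17372303, 244.02450969],
       [  0.        ,   0.        ,   1.        ]]), 'R': array([[-0.94044938, -0.3397362 ,  0.01158742],
       [-0.21161576,  0.55843204, -0.802105  ],
       [ 0.26603332, -0.75679123, -0.5970706 ]]), 't': array([0.48633251, 0.13098295, 0.7705726 ])}
0.1 [ 0.22731031 -0.52739688  0.23020682] [-1.79880552e+02 -1.71361819e-02  2.33062601e+01] 0.0187
```

View pics/scene0.png

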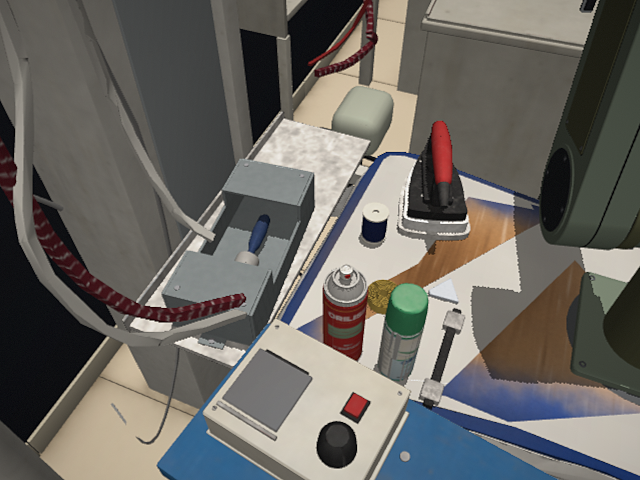

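View pics/side0.png

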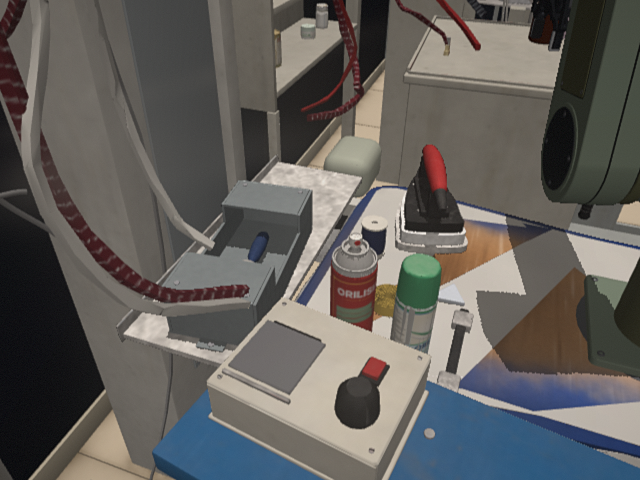

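The scene picture shows the trough at about (160–315, 155–345), with the blue handle at (262,230) and the pale cylinder at (248,257). The can is at (345,310), the tape at (381,296) and the spool at (375,223). The side view shows the same things. Next I'll enlarge the trough to get accurate pixels.

Run:
```python
import cv2,numpy as np
a=cv2.imread("pics/scene0.png")[150:350,155:320]; b=cv2.imread("pics/side0.png")[170:370,155:320]
f=lambda i:cv2.resize(i,None,fx=2.4,fy=2.4,interpolation=cv2.INTER_CUBIC)
cv2.imwrite("pics/crop.png",cv2.convertScaleAbs(np.hstack([f(a),f(b)]),alpha=1.4))
```

```text
(no output)
```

View pics/crop.png

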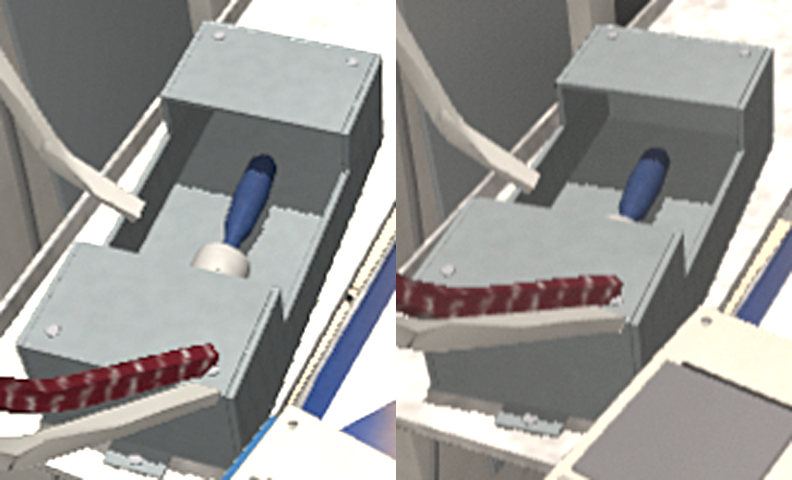

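The crop shows all eight cover corners in both views. It also shows the handle pointing to the far cover, with its end at about (262,160) in the left crop, and the roller cylinder under the near cover. I'll fit the trough pose next and then place the roller.

```bash
cat > h.py <<'E'
import numpy as np
from plant import monitor, viewer, bot
def proj(n,X):
    c=viewer.camera_info(n); p=np.atleast_2d(X)@c['R'].T+c['t']; q=p@c['intrinsics'].T; return q[:,:2]/q[:,2:]
def ray(n,uv,z):
    c=viewer.camera_info(n); o=-c['R'].T@c['t']; d=c['R'].T@np.linalg.solve(c['intrinsics'],[*uv,1]); return o+d*(z-o[2])/d[2]
E
python3 - <<'E'
from h import *
from scipy.optimize import least_squares
A=np.array([[207,20],[382,54],[163,96],[345,134],[78,243],[280,290],[20,344],[235,397]])/2.4+[155,150]
B=(np.array([[594,24],[774,46],[558,84],[743,107],[462,199],[684,233],[414,276],[637,322]])-[396,0])/2.4+[155,170]
# local order along camera: far end = -Y', left = +X'
L=np.array([[s*.068,y,.085] for y in(-.15,-.067,.067,.15) for s in(1,-1)])
def W(p,L):
    c,s=np.cos(p[3]),np.sin(p[3]); return L@np.array([[c,-s,0],[s,c,0],[0,0,1]]).T+p[:3]
for n in("scene","side"): print(n,"cam",-viewer.camera_info(n)['R'].T@viewer.camera_info(n)['t'])
r=least_squares(lambda p:np.r_[(proj("scene",W(p,L))-A).ravel(),(proj("side",W(p,L))-B).ravel()],[.5,-.3,0,0])
print(r.x,np.degrees(r.x[3]),np.abs(r.fun).max(),r.fun.reshape(2,8,2).round(1).tolist())
z=r.x[2]; p=r.x; c,s=np.cos(p[3]),np.sin(p[3])
Ri=np.array([[c,s],[-s,c]])
def loc(n,uv,h):
    X=ray(n,uv,z+h); return X.round(4),(Ri@(X[:2]-p[:2])).round(4)
sc=lambda u,v:(u/2.4+155,v/2.4+150); sd=lambda u,v:((u-396)/2.4+155,v/2.4+170)
print("h_end sc",loc("scene",sc(263,163),.024)); print("h_mid",loc("scene",sc(244,205),.024)); print("neck",loc("scene",sc(233,238),.024))
print("rolltop",loc("scene",sc(223,243),.04))
print("h_end sd",loc("side",sd(655,157),.024)); print("h_mid",loc("side",sd(640,195),.024))
for n,uv,h in(("can",(346,275),.19),("spool",(376,211),.06),("tape",(381,296),.02),("hose",(243,298),.2),("pipe",(137,0),.2),("pipetip",(212,237),.1)): print(n,ray("scene",uv,h).round(3))
# triangulate hose tip, pipe tip
def tri(a,b):
    M=[];v=[]
    for n,uv in(("scene",a),("side",b)):
        c=viewer.camera_info(n);P=c['intrinsics']@np.c_[c['R'],c['t']]
        for k in(0,1): q=uv[k]*P[2]-P[k];M.append(q[:3]);v.append(-q[3])
    return np.linalg.lstsq(np.array(M),np.array(v),rcond=None)[0].round(3)
print("hosetip",tri((243,298),(247,290)),"bartip",tri(sc(138,212),sd(533,185)),"pipe upright",tri((128,100),(110,100)),"iron",tri((438,125),(432,150)),"can",tri((346,268),(354,240)))
print("iron",tri((433,240),(430,250)),"spool",tri((376,208),(375,221)))
print(monitor.get_state()['t'])
E
```

```text
scene cam [0.28406369 0.57442818 0.71509493]
side cam [0.28009118 0.67524227 0.55951299]
[ 6.08852230e-01  8.77634413e-02 -3.78519989e-04  1.13976829e-01] 6.53039129147406 3.8983120417610735 [[[-0.9, -1.1], [1.1, -0.6], [-1.1, -0.9], [2.1, -0.4], [-0.5, -2.1], [1.7, -1.9], [-1.7, -0.4], [0.3, 0.1]], [[0.7, 0.3], [-0.3, 1.0], [-1.9, -0.4], [0.1, 1.2], [3.4, -0.6], [-0.0, -0.4], [-3.1, 3.9], [0.5, 1.7]]]
h_end sc (array([0.62  , 0.0107, 0.0236]), array([ 0.0023, -0.0779]))
h_mid (array([0.6144, 0.0518, 0.0236]), array([ 0.0014, -0.0363]))
neck (array([0.6078, 0.0816, 0.0236]), array([-0.0018, -0.006 ]))
rolltop (array([0.6044, 0.0994, 0.0396]), array([-0.0031,  0.012 ]))
h_end sd (array([0.6202, 0.0078, 0.0236]), array([ 0.0022, -0.0807]))
h_mid (array([0.611 , 0.0524, 0.0236]), array([-0.0019, -0.0354]))
can [0.408 0.193 0.19 ]
spool [ 0.439 -0.044  0.06 ]
tape [0.384 0.087 0.02 ]
hose [0.502 0.276 0.2  ]
pipe [ 1.03  -0.281  0.2  ]
pipetip [0.638 0.138 0.1  ]
hosetip [0.546 0.213 0.092] bartip [0.656 0.114 0.064] pipe upright [0.773 0.104 0.28 ] iron [ 0.388 -0.229  0.119] can [0.412 0.18  0.186]
iron [ 0.34  -0.048  0.028] spool [ 0.44  -0.05   0.061]
0.1
```

```bash
cat >> h.py <<'E'
from scipy.spatial.transform import Rotation as Rot, Slerp
T0=np.array([.609,.088,0]); YAW=6.5
def tri(a,b):
    M=[];v=[]
    for n,uv in(("scene",a),("side",b)):
        c=viewer.camera_info(n);P=c['intrinsics']@np.c_[c['R'],c['t']]
        for k in(0,1): q=uv[k]*P[2]-P[k];M.append(q[:3]);v.append(-q[3])
    X=np.linalg.lstsq(np.array(M),np.array(v),rcond=None)[0]
    return X, np.abs(np.r_[proj("scene",X)[0]-a,proj("side",X)[0]-b]).max()
def local(X): return Rot.from_euler('z',-YAW,degrees=True).apply(np.asarray(X)-T0)
def rows(p0,r0,wps):
    """wps: list of (pos, Rotation, n); prints tool-frame rows [cm, deg]"""
    out=[]
    for p1,r1,n in wps:
        S=Slerp([0,1],Rot.concatenate([r0,r1])); a,ra=np.array(p0),r0
        for k in range(1,n+1):
            b=p0+(np.array(p1)-p0)*k/n; rb=S([k/n])[0]
            d=ra.inv().apply(b-a)*100; w=(ra.inv()*rb).as_rotvec(degrees=True)
            out.append(np.r_[d,w].round(2)); a,ra=b,rb
        p0,r0=np.array(p1),r1
    return out
E
python3 - <<'E'
from h import *
sc=lambda u,v:(u/2.4+155,v/2.4+150); sd=lambda u,v:((u-396)/2.4+155,v/2.4+170)
for n,a,b in(("bartip",sc(140,212),sd(536,185)),("barbend",sc(85,187),sd(478,158)),("barup",sc(15,80),sd(415,58)),("hosetip",sc(212,355),sd(617,288)),("hosemid",sc(45,395),sd(440,303)),("hoseleft",(38,200),(38,193)),("whitebartip",sc(215,390),sd(620,322))):
    X,e=tri(a,b); print(n,X.round(3),local(X).round(3),round(e,1))
s=monitor.get_state(); r0=Rot.from_euler('xyz',s['eef_rot'],degrees=True)
for r in rows(s['position'],r0,[(np.array([.612,.055,.22]),Rot.from_euler('xyz',[180,0,98],degrees=True),14)]): print(r.tolist())
E
```

```text
bartip [0.654 0.114 0.064] [0.048 0.021 0.064] 0.6
barbend [0.689 0.121 0.082] [0.083 0.024 0.082] 0.0
barup [0.751 0.087 0.123] [ 0.141 -0.017  0.123] 0.9
hosetip [0.546 0.212 0.092] [-0.049  0.131  0.092] 1.0
hosemid [0.6   0.29  0.129] [0.014 0.202 0.129] 0.2
hoseleft [0.834 0.233 0.19 ] [0.24  0.118 0.19 ] 0.3
whitebartip [0.537 0.228 0.083] [-0.056  0.147  0.083] 0.9
[4.17, -2.73, 0.08, -0.01, -0.01, -5.34]
[4.41, -2.33, 0.08, -0.01, -0.01, -5.34]
[4.6, -1.91, 0.08, -0.01, -0.01, -5.34]
[4.76, -1.48, 0.08, -0.01, -0.01, -5.34]
[4.88, -1.03, 0.08, -0.01, -0.01, -5.34]
[4.95, -0.57, 0.08, -0.01, -0.01, -5.34]
[4.98, -0.11, 0.08, -0.01, -0.01, -5.34]
[4.97, 0.36, 0.08, -0.01, -0.01, -5.34]
[4.92, 0.82, 0.07, -0.01, -0.01, -5.34]
[4.82, 1.27, 0.07, -0.01, -0.01, -5.34]
[4.68, 1.71, 0.07, -0.01, -0.01, -5.34]
[4.5, 2.14, 0.07, -0.01, -0.01, -5.34]
[4.28, 2.55, 0.07, -0.01, -0.01, -5.34]
[4.03, 2.94, 0.07, -0.01, -0.01, -5.34]
```

Emit:
jog_arm --deltas '[[[4.2,-2.7,0.08,0,0,-5.3],[4.4,-2.3,0.08,0,0,-5.3],[4.6,-1.9,0.08,0,0,-5.3],[4.8,-1.5,0.08,0,0,-5.3],[4.9,-1.0,0.08,0,0,-5.3],[5.0,-0.6,0.08,0,0,-5.3],[5.0,-0.1,0.08,0,0,-5.3],[5.0,0.4,0.08,0,0,-5.3]]]' --gripper 0

```text
t: 1.1
position: [0.4503, -0.1937, 0.2245]
eef_rot: [-180.0, -0.0, 65.9]
wrist_force: [1.2, -0.9, 0.6]
gripper_width: 0.502
finger_force: 0.0
```

Emit:
jog_arm --deltas '[[[4.9,0.8,0.08,0,0,-5.3],[4.8,1.3,0.08,0,0,-5.3],[4.7,1.7,0.08,0,0,-5.3],[4.5,2.1,0.08,0,0,-5.3],[4.3,2.5,0.08,0,0,-5.3],[4.0,2.9,0.08,0,0,-5.3],[0,0,0,0,0,0],[0,0,0,0,0,0]]]'

```text
t: 2.1
position: [0.6142, 0.0527, 0.2193]
eef_rot: [-179.9, 0.0, 97.5]
wrist_force: [-0.4, -1.2, 0.6]
gripper_width: 0.499
finger_force: 0.0
```

Run:
```python
from h import *
import cv2
s=monitor.get_state(); c=viewer.camera_info("wrist"); im=viewer.capture("wrist"); cv2.imwrite("pics/w1.png",im[:,:,::-1])
np.savez("w1.npz",**{k:np.array(c[k]) for k in('intrinsics','R','t')})
print(s['t'],s['position'],s['eef_rot'],s['gripper_width'],-c['R'].T@c['t'],c['R'])
```

```text
2.1 [0.61422963 0.05267886 0.21927877] [-1.79889447e+02  1.73623592e-02  9.75016830e+01] 0.4993146271838093 [0.60426994 0.13338664 0.3613032 ] [[ 0.99130016  0.13159863 -0.00240836]
 [ 0.1255319  -0.93978345  0.31788174]
 [ 0.03956946 -0.31541854 -0.94812731]]
```

View pics/w1.png

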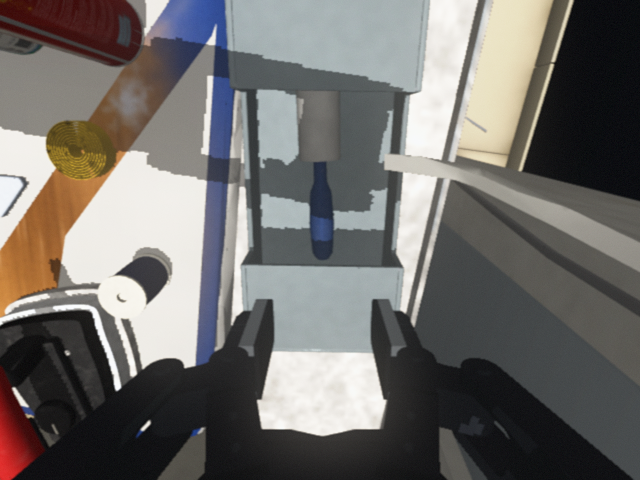

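The wrist view shows the cylinder at (319,92–160), the handle from (320,165) to its end at (322,258), and the gap edges at rows 91 and 265. A pipe tip at (388,162) reaches just over the far-x wall, so I'll keep clear of it.

Run:
```python
from h import *
for n,uv,z in(("coverA_l",(228,90),.085),("coverA_r",(422,92),.085),("coverB_l",(243,266),.085),("coverB_r",(404,264),.085),("rollL",(299,158),.019),("rollR",(340,158),.019),("neckend",(319.5,161),.019),("h1",(319.5,185),.019),("h2",(321,230),.019),("hend",(323,257),.019),("bartip",(387,161),.065)):
    X=ray("wrist",uv,z); print(n,X.round(4),local(X).round(4))
s=monitor.get_state();print(s['t'])
```

```text
coverA_l [0.5353 0.1446 0.085 ] [-0.0669  0.0645  0.085 ]
coverA_r [0.6711 0.1611 0.085 ] [0.07   0.0656 0.085 ]
coverB_l [0.5541 0.012  0.085 ] [-0.0632 -0.0693  0.085 ]
coverB_r [0.6849 0.0312 0.085 ] [ 0.069 -0.065  0.085]
rollL [0.5867 0.0977 0.019 ] [-0.021   0.0122  0.019 ]
rollR [0.6243 0.1027 0.019 ] [0.0169 0.0128 0.019 ]
neckend [0.6059 0.0975 0.019 ] [-0.002   0.0098  0.019 ]
h1 [0.6087 0.0754 0.019 ] [-0.0017 -0.0125  0.019 ]
h2 [0.6159 0.0316 0.019 ] [ 0.0005 -0.0569  0.019 ]
hend [0.6216 0.0036 0.019 ] [ 0.003  -0.0852  0.019 ]
bartip [0.6593 0.1093 0.065 ] [0.0524 0.0155 0.065 ]
2.15
```

```bash
cat > plan.py <<'E'
from h import *
mm=1e-3
RY=9.0  # roller/grasp world yaw
gl=np.array([-1.2,-18.])*mm; zt=.007; E0=np.array([91.5,19.])*mm
Rz=Rot.from_euler('z',YAW,degrees=True)
G0=T0+Rz.apply([gl[0],gl[1],zt]); RG0=Rot.from_euler('xyz',[180,0,90+RY],degrees=True)
def pose(E,th,dx):
    """grasp-tool pose when roller end sits at E (y',z mm), tilted th, moved dx in x'"""
    R=Rot.from_euler('x',-th,degrees=True)
    P=np.r_[gl[0]+dx*mm,0,0]+np.r_[0,np.array(E)*mm]+R.apply([0,gl[1]-E0[0],zt-E0[1]])
    return T0+Rz.apply(P), Rz*R*Rz.inv()*RG0
W=[((91.5,19),0,0,0),((95,23),2,-6,3),((110,24),9,-12,5),((118,24),25,-18,6),((85,46),31,-18,5),((45,80),36,-16,6),((15,120),36,-10,5),((0,172),36,-10,6)]
if __name__=="__main__":
    g=lambda a,b,c,d:np.array([(a+(b-a)*i/30,c+(d-c)*j/30) for i in range(31) for j in range(31)])
    d0=gl[1]*1e3; gz=zt*1e3+19
    rod=np.vstack([g(-80,0,-19,19),g(-177,-80,-12,12)])
    body=g(d0-38,d0+38,gz+54,gz+120)-[91.5,19]
    box=[(-150,-67,81,85),(67,150,81,85),(-145,145,-5,5),(145,150,0,85),(-150,-145,0,85)]
    dist=lambda P:[round(min(np.hypot(np.maximum(0,np.maximum(a-P[:,0],P[:,0]-b)),np.maximum(0,np.maximum(c-P[:,1],P[:,1]-d)))),1) for a,b,c,d in box]
    for (E,t,x,n),(F,u,_,_) in zip(W,W[1:]):
        for k in(0,.5):
            e=np.array(E)*(1-k)+np.array(F)*k; a=np.radians(-(t*(1-k)+u*k)); M=np.array([[np.cos(a),-np.sin(a)],[np.sin(a),np.cos(a)]])
            print(e,round(-np.degrees(a)),"rod",[float(v) for v in dist(rod@M.T+e)][:4],"body",[float(v) for v in dist(body@M.T+e)][:2])
    w=[(*pose(E,t,x),n) for E,t,x,n in W[1:]]
    print("grasp",G0.round(4))
    for r in rows(*pose(*W[0][:3]),w): print(r.tolist())
    for p,r,n in w: print(p.round(3),r.as_euler('xyz',degrees=True).round(1))
    s=monitor.get_state(); up=G0+[0,0,.093]
    print("approach")
    for r in rows(s['position'],Rot.from_euler('xyz',s['eef_rot'],degrees=True),[(up,RG0,3),(G0,RG0,6)]): print(r.tolist())
E
python3 plan.py
```

```text
[91.5 19. ] 0 rod [50.0, 43.0, 0.0, 53.5] body [11.0, 47.0]
[93.25 21.  ] 1 rod [44.9, 40.5, 0.0, 51.4] body [13.8, 44.1]
[95 23] 2 rod [39.8, 38.0, 0.0, 49.3] body [17.2, 41.4]
[102.5  23.5] 6 rod [28.6, 34.8, 0.0, 40.7] body [31.5, 30.4]
[110  24] 9 rod [17.9, 30.6, 0.2, 32.0] body [46.6, 20.9]
[114.  24.] 17 rod [12.8, 21.8, 0.8, 25.4] body [70.5, 18.6]
[118  24] 25 rod [19.7, 11.1, 1.8, 19.0] body [95.7, 24.5]
[101.5  35. ] 28 rod [23.0, 5.6, 13.2, 34.6] body [99.1, 37.4]
[85 46] 31 rod [32.9, 2.1, 24.7, 50.2] body [105.9, 51.5]
[65. 63.] 34 rod [42.5, 0.0, 42.2, 69.5] body [115.5, 73.8]
[45 80] 36 rod [44.9, 14.9, 59.6, 89.4] body [122.8, 96.9]
[ 30. 100.] 36 rod [50.2, 38.8, 79.6, 108.2] body [130.2, 121.6]
[ 15 120] 36 rod [57.5, 62.6, 99.6, 129.1] body [139.9, 146.4]
[  7.5 146. ] 36 rod [74.1, 84.0, 125.6, 147.6] body [161.2, 172.8]
grasp [0.6098 0.07   0.007 ]
[0.11, -0.2, -0.26, 0.03, -0.67, -0.0]
[0.11, -0.2, -0.26, 0.03, -0.67, 0.0]
[0.11, -0.2, -0.26, 0.03, -0.67, 0.0]
[0.29, -0.11, -0.3, 0.06, -1.4, -0.0]
[0.28, -0.11, -0.31, 0.06, -1.4, 0.0]
[0.28, -0.11, -0.31, 0.06,
[... 1089 characters left out ...]
71, -0.03, -0.55, 0.0, 0.0, 0.0]
[-0.71, -0.03, -0.55, 0.0, 0.0, 0.0]
[0.604 0.072 0.015] [-179.9    2.    99. ]
[0.596 0.086 0.029] [-179.6    9.    99. ]
[0.588 0.099 0.059] [-178.8   25.    99.3]
[0.592 0.071 0.092] [-178.5   31.    99.4]
[0.598 0.036 0.135] [-178.2   36.    99.6]
[0.607 0.007 0.175] [-178.2   36.    99.6]
[ 0.609 -0.008  0.227] [-178.2   36.    99.6]
approach
[0.61, -0.06, 3.99, -0.03, 0.01, -0.52]
[0.61, -0.06, 3.99, -0.03, 0.01, -0.52]
[0.61, -0.05, 3.99, -0.03, 0.01, -0.52]
[0.0, -0.0, 1.55, 0.0, 0.0, 0.0]
[0.0, -0.0, 1.55, 0.0, 0.0, 0.0]
[0.0, -0.0, 1.55, 0.0, 0.0, 0.0]
[0.0, -0.0, 1.55, 0.0, 0.0, 0.0]
[0.0, -0.0, 1.55, 0.0, 0.0, 0.0]
[0.0, -0.0, 1.55, 0.0, 0.0, 0.0]
```

```bash
sed -i 's/E0=np.array(\[91.5,19.\])/E0=np.array([92.,24.])/; s/zt=.007/zt=.008/; s/-\[91.5,19\]/-[92,24]/' plan.py
sed -i 's/^W=.*/W=[((92,24),0,0,0),((96,28),2,-6,3),((112,28),8,-12,5),((116,28),22,-18,5),((74,44),23,-18,5),((50,58),28,-16,4),((30,95),34,-12,5),((5,172),34,-10,8)]/' plan.py
python3 plan.py
```

```text
[92 24] 0 rod [45.0, 38.0, 0.0, 53.0] body [11.0, 47.0]
[94. 26.] 1 rod [39.9, 35.5, 2.0, 50.7] body [14.0, 44.0]
[96 28] 2 rod [34.8, 33.0, 4.0, 48.3] body [17.8, 41.0]
[104.  28.] 5 rod [25.6, 30.6, 4.1, 39.3] body [31.2, 30.4]
[112  28] 8 rod [17.3, 27.3, 4.2, 30.4] body [45.1, 20.7]
[114.  28.] 15 rod [11.6, 20.0, 4.6, 26.1] body [64.1, 18.4]
[116  28] 22 rod [14.4, 11.9, 5.4, 21.9] body [84.5, 22.8]
[95. 36.] 22 rod [4.9, 11.9, 13.4, 42.7] body [76.5, 35.4]
[74 44] 23 rod [5.5, 12.3, 21.5, 63.6] body [74.4, 54.2]
[62. 51.] 26 rod [12.9, 10.2, 28.9, 74.8] body [81.9, 66.4]
[50 58] 28 rod [19.1, 10.2, 36.2, 86.1] body [88.1, 78.5]
[40.  76.5] 31 rod [33.0, 18.9, 55.2, 95.5] body [104.8, 97.6]
[30 95] 34 rod [43.5, 36.3, 74.2, 107.5] body [119.5, 117.1]
[ 17.5 133.5] 34 rod [68.5, 68.2, 112.7, 133.4] body [147.4, 156.5]
grasp [0.6098 0.07   0.008 ]
[0.13, -0.19, -0.26, 0.03, -0.67, -0.0]
[0.12, -0.19, -0.26, 0.03, -0.67, 0.0]
[0.12, -0.19, -0.26, 0.03, -0.67, 0.0]
[0.3, -0.11, -0.24, 0.05, -1.2, -0.0]
[0.3, -0.11, -0.25, 0.05, -1.2, 0.0]
[0.29, -0.11, -0.26, 0.05, -1.2, -0.0]
[0.29
[... 1027 characters left out ...]
0.8, -0.01, -0.62, 0.0, 0.0, 0.0]
[-0.8, -0.01, -0.62, 0.0, 0.0, 0.0]
[0.603 0.073 0.016] [-179.9    2.    99. ]
[0.596 0.087 0.027] [-179.6    8.    99. ]
[0.589 0.094 0.054] [-179.    22.    99.2]
[0.594 0.053 0.072] [-178.9   23.    99.2]
[0.598 0.032 0.096] [-178.7   28.    99.3]
[0.604 0.017 0.143] [-178.3   34.    99.5]
[ 0.609 -0.008  0.22 ] [-178.3   34.    99.5]
approach
[0.61, -0.06, 3.95, -0.03, 0.01, -0.52]
[0.61, -0.06, 3.95, -0.03, 0.01, -0.52]
[0.61, -0.05, 3.95, -0.03, 0.01, -0.52]
[0.0, -0.0, 1.55, 0.0, 0.0, 0.0]
[0.0, -0.0, 1.55, 0.0, 0.0, 0.0]
[0.0, -0.0, 1.55, 0.0, 0.0, 0.0]
[0.0, -0.0, 1.55, 0.0, 0.0, 0.0]
[0.0, -0.0, 1.55, 0.0, 0.0, 0.0]
[0.0, -0.0, 1.55, 0.0, 0.0, 0.0]
```

Emit:
jog_arm --deltas '[[[0.6,-0.06,3.9,0,0,-0.5],[0.6,-0.06,3.9,0,0,-0.5],[0.6,-0.06,3.9,0,0,-0.5],[0,0,1.5,0,0,0],[0,0,1.5,0,0,0],[0,0,0,0,0,0],[0,0,0,0,0,0],[0,0,0,0,0,0]]]'

```text
t: 3.15
position: [0.6118, 0.0704, 0.0746]
eef_rot: [179.8, 0.0, 99.0]
wrist_force: [-0.1, -0.5, 0.1]
gripper_width: 0.502
finger_force: 0.0
```

Run:
```python
from h import *
import cv2
s=monitor.get_state(); c=viewer.camera_info("wrist"); im=viewer.capture("wrist"); cv2.imwrite("pics/w2.png",im[:,:,::-1])
print(s['t'],s['position'],s['eef_rot'],s['gripper_width'],s['wrist_force'])
# where the planned grip axis point, cylinder start and handle end would appear
from plan import *
for y in (-18,12,-84): print(y,proj("wrist",T0+Rz.apply([gl[0]+(gl[1]-y*mm)*np.tan(np.radians(2.5)),y*mm,.024])).round(0))
```

```text
3.15 [0.61181334 0.07039269 0.07456414] [1.79846899e+02 2.94876679e-02 9.90005336e+01] 0.5022760498191888 [-0.12581167 -0.53250328  0.10639011]
-18 [[318. 270.]]
12 [[318. 220.]]
-84 [[318. 367.]]
```

View pics/w2.png

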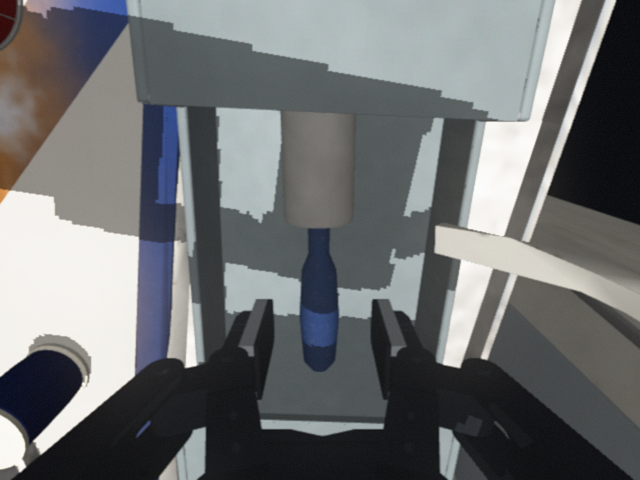

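The closer wrist view shows the handle on the finger centre line at (320,300), the cylinder face at row 227 and the handle end at row 370, all within a few pixels of the prediction. The pipe tip at (437,240) is outside the fingers, so I'll descend and close.

Emit:
jog_arm --deltas '[[[0,-0.1,1.2,0,0,0],[0,0,1.2,0,0,0],[0,0,1.2,0,0,0],[0,0,1.2,0,0,0],[0,0,1.0,0,0,0],[0,0,0.7,0,0,0],[0,0,0,0,0,0],[0,0,0,0,0,0]]]'

```text
t: 4.2
position: [0.6101, 0.0703, 0.0085]
eef_rot: [180.0, 0.0, 99.0]
wrist_force: [-0.7, 0.2, -0.0]
gripper_width: 0.498
finger_force: 0.0
```

Emit:
jog_arm --deltas '[[[0,0,0,0,0,0],[0,0,0,0,0,0],[0,0,0,0,0,0],[0,0,0,0,0,0],[0,0,0,0,0,0],[0,0,0,0,0,0],[0,0,0,0,0,0],[0,0,0,0,0,0]]]' --gripper 1

```text
t: 5.2
position: [0.61, 0.0701, 0.0083]
eef_rot: [180.0, 0.0, 99.0]
wrist_force: [1.0, -1.7, 2.0]
gripper_width: 0.204
finger_force: 58.3
```

Gripped: the opening is about 17 mm and the force 58 N. Lift slightly, shift and begin the tilt.

Emit:
jog_arm --deltas '[[[0.1,-0.2,-0.3,0,-0.7,0],[0.1,-0.2,-0.3,0,-0.7,0],[0.1,-0.2,-0.3,0,-0.7,0],[0.3,-0.1,-0.24,0.05,-1.2,0],[0.3,-0.1,-0.25,0.05,-1.2,0],[0.3,-0.1,-0.26,0.05,-1.2,0],[0.3,-0.1,-0.26,0.05,-1.2,0],[0.3,-0.1,-0.27,0.05,-1.2,0]]]'

```text
t: 6.2
position: [0.5957, 0.0878, 0.0288]
eef_rot: [-179.7, 8.2, 99.0]
wrist_force: [1.0, -0.1, -0.4]
gripper_width: 0.207
finger_force: 58.4
```

Run:
```python
from h import *
import cv2
s=monitor.get_state(); a=viewer.capture("wrist"); b=viewer.capture("scene")
b=cv2.resize(b[150:350,155:320],(396,480)); cv2.imwrite("pics/m1.png",np.hstack([a[:,120:520],b])[:,:,::-1])
print(s['t'],s['position'],s['eef_rot'],s['gripper_width'],s['finger_force'],s['wrist_force'])
```

```text
6.2 [0.59571994 0.08778767 0.02878292] [-179.7466085     8.17667173   99.02926766] 0.20745030936705033 58.35961254226277 [ 0.97820399 -0.07592501 -0.44964239]
```

View pics/m1.png

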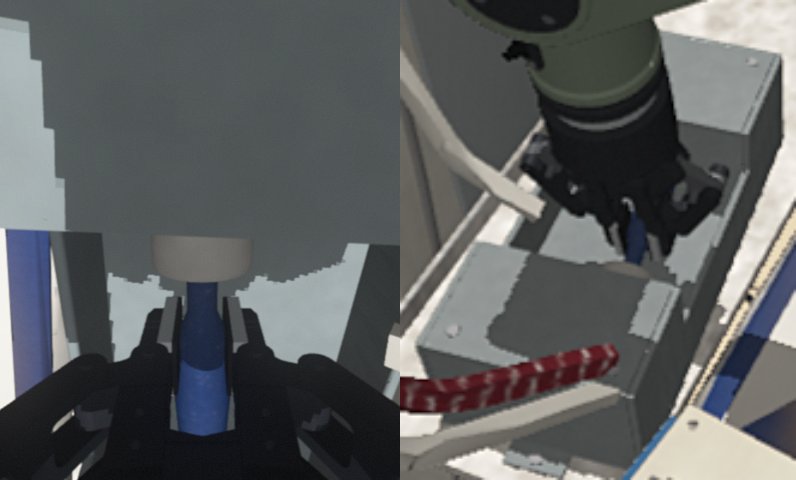

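The handle is firmly between the pads with the cylinder just ahead (wrist crop (200,260)), and the gripper is clear of the pipe tip at (540,210) in the right half. I'll continue with the tilt, then pull.

Emit:
jog_arm --deltas '[[[0.05,-0.1,-0.55,0.1,-2.8,0],[0.03,-0.1,-0.55,0.1,-2.8,0],[0,-0.1,-0.55,0.1,-2.8,0],[0,-0.1,-0.55,0.1,-2.8,0],[-0.04,-0.1,-0.55,0.1,-2.8,0],[0,0,0,0,0,0],[-0.9,-0.04,-0.02,0,-0.2,0],[-0.9,-0.04,-0.02,0,-0.2,0]]]'

```text
t: 7.3
position: [0.592, 0.0759, 0.0627]
eef_rot: [-179.2, 22.5, 99.1]
wrist_force: [-0.5, 0.1, -1.2]
gripper_width: 0.206
finger_force: 58.4
```

Run:
```python
from h import *
import cv2
s=monitor.get_state(); a=viewer.capture("wrist"); b=viewer.capture("scene")
b=cv2.resize(b[150:350,155:320],(396,480)); cv2.imwrite("pics/m2.png",np.hstack([a[:,120:520],b])[:,:,::-1])
from plan import *
g=np.array(s['position']); Rt=Rot.from_euler('xyz',s['eef_rot'],degrees=True)
Rr=Rt*RG0.inv()
for n,y in(("roller_end",92),("handle_end",-85)): print(n,local(g+Rt.apply(RG0.inv().apply(Rot.from_euler('z',RY,degrees=True).apply([0,y*mm-gl[1],.024-zt])))).round(4))
```

```text
roller_end [-0.023   0.0976  0.0354]
handle_end [-0.0155 -0.0658  0.1031]
```

View pics/m2.png

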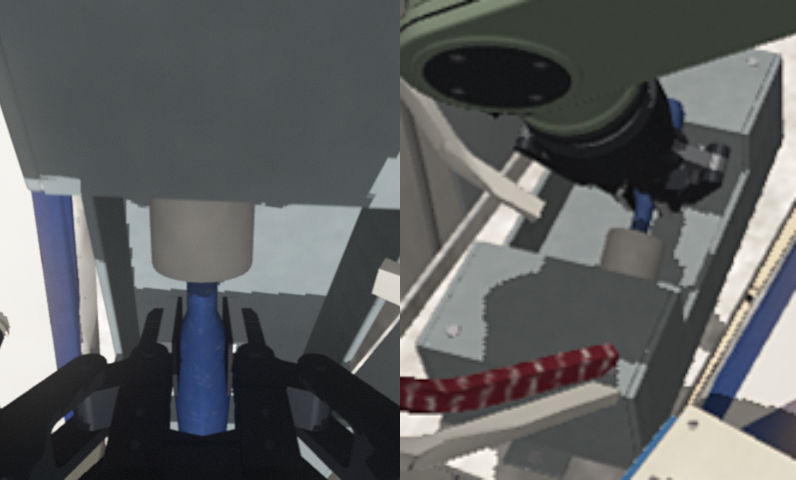

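The roller hasn't slipped: the cylinder is emerging from under the cover at (630,255), and the handle end at (678,115) is already above the far cover. Now I'll draw it out and lift.

Emit:
jog_arm --deltas '[[[-0.9,-0.04,-0.1,0,-0.2,0],[-0.9,-0.04,-0.1,0,-0.2,0],[-0.9,-0.04,-0.1,0,-0.2,0],[-0.7,0,-0.3,0.05,-1.2,0],[-0.7,0,-0.3,0.05,-1.2,0],[-0.7,0,-0.3,0.05,-1.2,0],[-0.75,0,-0.3,0.05,-1.2,0],[0,0,0,0,0,0]]]'

```text
t: 8.4
position: [0.5984, 0.0331, 0.0991]
eef_rot: [-179.0, 27.9, 99.2]
wrist_force: [-1.0, 0.0, -0.3]
gripper_width: 0.203
finger_force: 58.4
```

Emit:
jog_arm --deltas '[[[-0.7,0.05,-0.7,0.05,-1.2,0],[-0.7,0.05,-0.7,0.05,-1.2,0],[-0.75,0.05,-0.7,0.05,-1.2,0],[-0.75,0.05,-0.65,0.05,-1.2,0],[-0.8,0.05,-0.65,0.05,-1.2,0],[-0.8,0,-0.6,0,0,0],[-0.8,0,-0.6,0,0,0],[-0.8,0,-0.6,0,0,0]]]'

```text
t: 9.4
position: [0.6057, 0.0089, 0.1757]
eef_rot: [-178.7, 33.9, 99.4]
wrist_force: [0.9, -0.0, -1.3]
gripper_width: 0.206
finger_force: 58.4
```

Emit:
jog_arm --deltas '[[[-0.9,0,-0.9,0,0,0],[-0.9,0,-0.9,0,0,0],[-0.9,0,-0.9,0,0,0],[-0.9,0,-0.9,0,0,0],[-0.9,0,-0.9,0,0,0],[-0.5,0,-0.6,0,0,0],[0,0,0,0,0,0],[0,0,0,0,0,0]]]'

```text
t: 10.4
position: [0.6085, -0.0034, 0.2445]
eef_rot: [-178.6, 33.9, 99.4]
wrist_force: [-0.0, -0.4, -0.5]
gripper_width: 0.207
finger_force: 58.4
```

Run:
```python
from h import *
import cv2
s=monitor.get_state(); a=viewer.capture("wrist"); b=viewer.capture("scene")
b=cv2.resize(b[110:350,140:340],(400,480)); cv2.imwrite("pics/m3.png",np.hstack([a[:,120:520],b])[:,:,::-1])
from plan import *
g=np.array(s['position']); Rt=Rot.from_euler('xyz',s['eef_rot'],degrees=True)
for n,y in(("roller_end",92),("handle_end",-85)): print(n,local(g+Rt.apply(RG0.inv().apply(Rot.from_euler('z',RY,degrees=True).apply([0,y*mm-gl[1],.024-zt])))).round(4))
```

```text
roller_end [-0.0155  0.0094  0.1965]
handle_end [-0.008  -0.1374  0.2952]
```

View pics/m3.png

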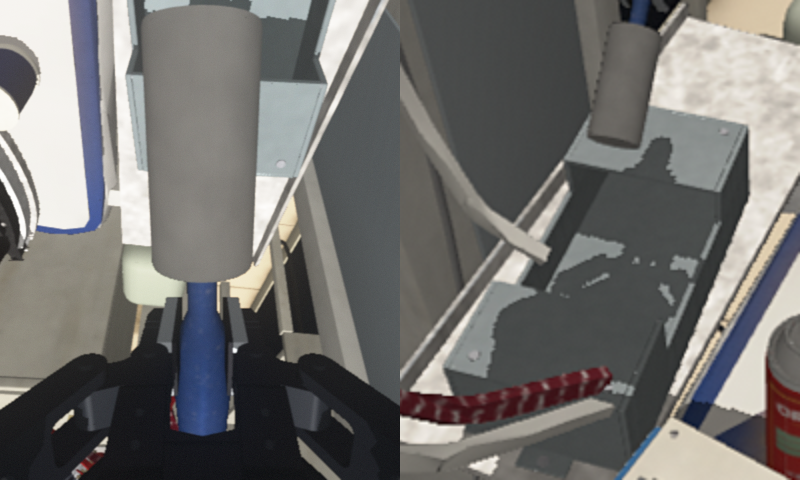

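The roller is out and well above the trough, with its ends at about 0.197 m and 0.295 m. It is still gripped at 58 N and at rest, so I'll hand the job in.

```bash
python3 -c "
from plant import bot; print(bot.job_done())"
```

```text
the job is handed in; nothing more can be done
None
```

The lint roller was drawn out handle first and is held still above the trough at 58 N, with both ends computed at 0.19 m or higher. I handed the job in at about 10.5 s; no verdict came back.

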